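# Load the relay test fixture, pin its cover on and hold it pressed

## Task

Put one of the two loose relays into each empty well of the test fixture, next to the relay that is already in the middle well. Then set the cover over the relays, sliding it about until the fixture's two locating pins, hidden under it, find the bushings and it drops on, and press it down onto the collars of the pins so that all three sprung contacts are pushed in. Finish while still holding the cover pressed fully down, and leave the heat sink, the solder reel and the tweezers as they are.

Things in the scene. Friction and masses are not known exactly. Their poses are not given: they have to be found in the camera images.
- fixture: relay test fixture, fixed: white block on an aluminium sole, 206 x 96 mm, block top 30 mm above the bench. Origin: centre of its underside; x along its length, y across, z up. Three wells in a row along x at -46, 0, +46 mm; two upright locating pins at x = -80 and +80 mm. With all relays seated the cover first rests on them, its underside at 48 mm; fully pressed, on the pin collars, it is at 43 mm
- well_1 (a point): middle of the mouth (30 mm up) of the well at the fixture's x = -46 mm; empty at the start. Each well is 25 mm along x by 32 mm along y, so a relay fits only with its 27 mm side along the fixture's y, and 16 mm deep down to a sprung contact block. A seated relay's underside is 14 mm and its top 48 mm above the bench
- well_2 (a point): the same for the middle well (x = 0), which already holds relay_c
- well_3 (a point): the same for the well at x = +46 mm; empty at the start
- pin_1 (a point): tip (59 mm up) of the locating pin at the fixture's x = -80 mm. Each pin: a steel collar of 18 mm diameter up to 43 mm, whose top is the stop for the cover, then a pin of 10 mm diameter, tapered over its last 3.5 mm to 6 mm
- pin_2 (a point): tip of the locating pin at the fixture's x = +80 mm (59 mm up)
- cover: press cover, loose, about 0.32 kg: plain grey metal plate 196 x 72 x 10 mm with a bar handle, flat on the bench, right way up. Origin: centre of its underside; x along its length, z up. In the underside at x = -80 and +80 mm are two round holes of 12.5 mm diameter, 20 mm deep, closed above by steel caps that rise to 23 mm. It goes on the fixture either way round
- cover_grip (a point): middle of the cover's black handle bar, 34 mm above the underside (24 mm above the plate's top): a square bar along the cover's x, 74 mm long, 13 x 13 mm section, on two posts at x = -28 and +28 mm. Pinch it across its width (along the cover's y)
- relay_a: plug-in relay with clear case and black foot, 27 (its x) x 21 (its y) x 34 mm high, standing upright on the bench, 30 g; a plain box, either way round. Origin: centre of its underside
- relay_b: second loose relay, the same
- relay_c: third relay, the same, already standing in the middle well, its x along the fixture's y
- contact_1 (a joint): travel of the sprung contact block in the well at x = -46 mm, m: 0 is up, positive is pushed down. Each spring takes 1.4 N to start and about 0.5 N more per mm; with the cover on its stops all three read 0.005 and take about 12 N together, more than the cover's weight
- contact_2 (a joint): the same in the middle well
- contact_3 (a joint): the same in the well at x = +46 mm
- heat_sink: bystander: small finned heat sink, 24 x 36 x 22 mm; leave it
- solder_reel: bystander: reel of solder standing upright, 60 mm diameter, 46 mm high; leave it
- tweezers: bystander: steel tweezers lying flat, 119 mm long; leave them

How it is judged:
By the outcome, as a careful person would: the job done as asked, in the order asked, and still so for the second after the job is handed in, while the arm keeps its last pose, push and grip.
It also fails if it takes over 67 s, if anything falls off the work surface, if the arm or the gripper's body presses on something with over 40 N, if the wrist force passes 120 N, or if a joint passes its speed limit or range.

## Robot

A 7-joint arm with a two-finger parallel gripper is mounted at the origin on a cart in front of the work surface, level with it; the furniture and walls round the work are solid. World frame = base frame: x ahead of the robot, y to its left, z up, the work surface at z = 0. Lengths are in mm, angles in rad, forces in N, time in s.
With the tool pointing down it reaches from about 425 to 825 mm from the base axis. Payload 3.6 kg.
Tool frame: the origin (TCP) lies between the finger pads; the fingertips stand 8 mm ahead of it and the grasp point (between the pads) lies 11 mm behind it (r.finger_overhang is the distance from the TCP to the fingertips, in mm); z points along the fingers, y is the line along which they close (so a half turn about z gives the same grasp; the last joint's range is limited). The gripper opens to 85 mm and grips with 20 to 120 N. Pads are 22 mm wide; open, the fingers measure 114 mm over their backs; the gripper's body (76 mm by 85 mm) begins 54 mm behind the grasp point. The pads swing forward as they close: fully open they stand 13 mm farther back than shut.
Start: joints at [-1.349, 0.615, -0.013, 1.423, 0.008, 1.103, -0.04], TCP at [160.025, 629.965, 239.297] pointing down, gripper open.
Joint ranges: [-3.12, 3.12], [-0.3, 2.06], [-1.34, 1.32], [0.26, 2.42], [-1.36, 4.5], [0.01, 1.98], [-2.84, 2.84]. Speed limits (rad/s): [2.79, 2.79, 3.14, 3.14, 3.14, 3.14, 3.14].

## Interface

Orientations are given as a unit quaternion [w, x, y, z].
In Python, from plant import r gives the robot as it stands.
- The arm moves only by the shell command python3 steer.py FILE [FORCE], which reads ROWS from the file FILE. ROWS is a JSON object whose key "motion" holds a list of rows, 1 to 12 of them, each of 7 numbers: a rotation vector rx, ry, rz in units of 0.1 rad, then dx, dy, dz in units of 25 mm, then the finger opening in mm; each row is the pose to reach, as a shift and turn from the pose commanded when the command began, along the tool's axes at that moment; what a row does not reach only later rows make up. A row lasts 1/12 s, in which the tool goes at most 41.7 mm and 0.125 rad, less where a joint would pass 70% of its speed; a pose out of reach is approached as far as the arm can. The fingers move at their own pace and stop on an object; FORCE is the grip in N (left out, the last holds). Time passes only in rows, so rows that do not move let the fingers close. It prints the time, the measured TCP pose, the force, the opening and the grip force at its end. Input that does not fit is refused with a message, and nothing moves.
- r.state(): the state, without advancing time (a new reading comes with each control period).
- r.grab_frame(name): name is "scene" or "top" or "wrist"; returns the picture (480x640x3 uint8, red, green, blue); there is no depth.
- r.calibration(name): a dict with "fx", "fy", "cx", "cy" (pixels), "camera_from_world" (4x4, takes a point from world to camera coordinates). Camera axes: x right, y down, z forward; pixel columns grow to the right and rows downward; lengths in mm; the calibration is good to about 2 mm. A picture is of the moment at which its call begins: read the wrist's pose just before it. calibration takes no time and is no camera call; for the wrist camera it gives the pose at the moment of the call.
- r.sign_off(): hands the job in; it is judged then, once.
The state is a dict: "time": time; "q": joint angles; "qvel": joint speeds; "effort": joint torques, N m; "tcp_pos": TCP position; "eef_rot": TCP orientation; "wrist_force": force on the tool from outside, world axes, zero at the start; "moment": the same for the moment, N m; "gripper_width": finger opening in mm; "grasp_force": force on a finger pad.
Only numpy, scipy, OpenCV 4.12 (cv2) and the standard library are available. Lean on these libraries where they do the work, as an engineer would, in place of code of your own. Each camera call takes 0.05 s, during which the arm holds its last target. There are 200 camera calls.

## Working session

There is one attempt and no reset: what is moved stays moved. The work goes in short steps, Python scripts to look and compute and a shell command to move; the robot and the scene stay as the last step left them, time stands still between calls to the robot, and variables do not carry over. Pictures are saved under pics/ and viewed, at most 10 in all, crops included, and the job is handed in when it is done.

```bash
ls; mkdir -p pics
python3 - <<'E'
from plant import r
import cv2,numpy as np
s=r.state();print(s)
for n in("top","scene"):
    im=r.grab_frame(n);cv2.imwrite(f"pics/{n}0.png",im[:,:,::-1]);c=r.calibration(n);print(n,c)
E
```

```text
pics
plant.py
steer.py
{'time': 0.0, 'q': array([-1.34849168,  0.61593092, -0.01261964,  1.42492502,  0.00811751,
        1.10341947, -0.04042357]), 'qvel': array([-5.53636545e-05,  3.92250251e-04,  9.14596668e-04, -1.62709065e-03,
        1.00439857e-03, -1.16462570e-03,  2.88359535e-03]), 'effort': array([ 4.65528876e-05, -4.69207084e+01,  2.59087421e-01, -1.71035028e+01,
        9.89126303e-03,  9.68405366e-03,  4.07720236e-06]), 'tcp_pos': array([159.86623652, 629.24798255, 238.12188384]), 'eef_rot': array([-1.36847535e-04,  1.24054938e-01,  9.92274478e-01, -1.30898963e-03]), 'wrist_force': array([-0.7796257 ,  0.80102023, -0.06408426]), 'moment': array([-0.0367487 , -0.03098651, -0.0263244 ]), 'grasp_force': 0.0, 'gripper_width': 85.7033659975651}
top {'fx': 442.5191863501548, 'fy': 442.5191863501548, 'cx': 317.16809121547897, 'cy': 243.91254678853662, 'camera_from_world': array([[ 2.94842974e-02, -9.99513290e-01,  1.01911857e-02,
         1.43304939e+02],
       [-9.96650023e-01, -3.01748902e-02, -7.60145170e-02,
         5.31992713e+02],
       [ 7.62850379e-02, -7.91581086e-03, -9.97054629e-01,
         8.66976620e+02],
       [ 0.00000000e+00,  0.00000000e+00,  0.00000000e+00,
         1.00000000e+00]])}
scene {'fx': 608.3498434111302, 'fy': 608.3498434111302, 'cx': 313.8883190130222, 'cy': 242.15011515686862, 'camera_from_world': array([[-4.30815247e-01, -9.02417079e-01,  6.45280035e-03,
         3.87454093e+02],
       [-3.67094185e-01,  1.68710275e-01, -9.14756089e-01,
         2.10569406e+02],
       [ 8.24402864e-01, -3.96459656e-01, -4.03955021e-01,
         6.77365389e+02],
       [ 0.00000000e+00,  0.00000000e+00,  0.00000000e+00,
         1.00000000e+00]])}
```

View pics/top0.png

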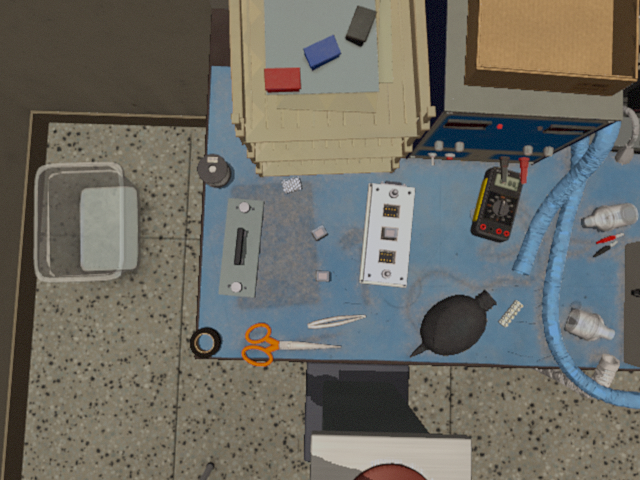

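View pics/scene0.png

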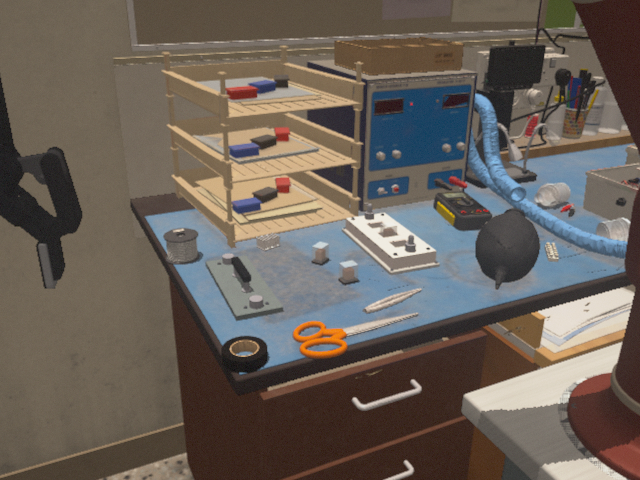

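The top view shows the cover at about (240,247), the relays at (320,233) and (322,276), and the fixture at (388,234) with its empty wells at (391,211) and (386,257). I'll enlarge both views.

Run:
```python
import cv2
a=cv2.imread("pics/top0.png")[165:345,190:430];cv2.imwrite("pics/t1.png",cv2.resize(a,None,fx=3.3333,fy=3.3333,interpolation=cv2.INTER_CUBIC))
a=cv2.imread("pics/scene0.png")[195:325,195:445];cv2.imwrite("pics/s1.png",cv2.resize(a,None,fx=3.2,fy=3.2,interpolation=cv2.INTER_CUBIC))
```

```text
(no output)
```

View pics/t1.png

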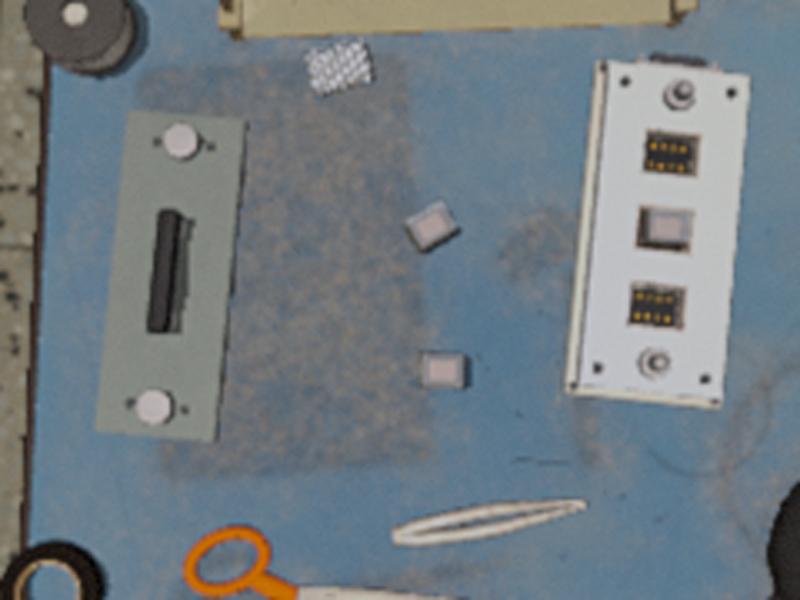

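View pics/s1.png

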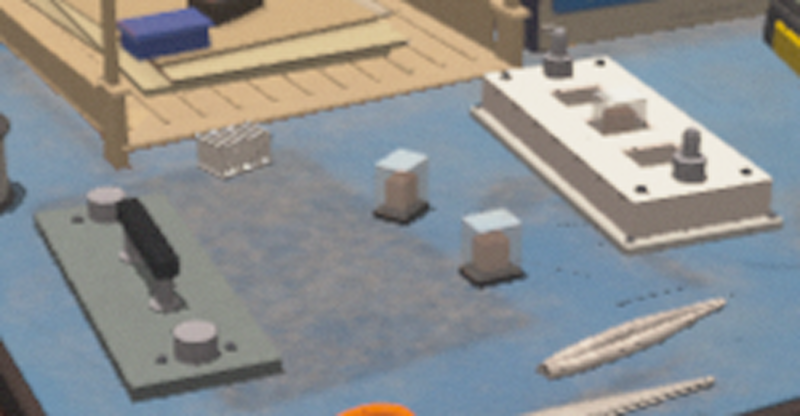

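```bash
cat > h.py <<'E'
from plant import r
import numpy as np,cv2
def P(c): return np.diag([1,1,1]) @ np.array([[c['fx'],0,c['cx']],[0,c['fy'],c['cy']],[0,0,1]])@np.asarray(c['camera_from_world'])[:3]
def tri(p1,c1,p2,c2):
    X=cv2.triangulatePoints(P(c1),P(c2),np.array(p1,float).reshape(2,1),np.array(p2,float).reshape(2,1))[:,0];return X[:3]/X[3]
def onz(p,c,z):
    M=P(c);A=np.c_[M[:,0],M[:,1],-np.array([p[0],p[1],1.])];s=np.linalg.solve(A,-(M[:,2]*z+M[:,3]));return s[:2]
def proj(X,c):
    v=P(c)@np.r_[X,1];return v[:2]/v[2]
E
python3 - <<'E'
from h import *
T=r.calibration("top");S=r.calibration("scene")
t=lambda x,y:(190+(x+.5)/3.3333-.5,165+(y+.5)/3.3333-.5)
s=lambda x,y:(195+(x+.5)/3.2-.5,195+(y+.5)/3.2-.5)
pts={'pinfar tip':((686,87),(558,29),59),'pinnear tip':((658,353),(690,131),59),
'blk left far':((603,62),(487,76),30),'blk near left':((573,388),(630,200),30),'blk near right':((721,402),(768,181),30),
'relA top':((430,222),(402,163),34),'relB top':((443,369),(491,222),34),
'bar far':((171,211),(127,203),40.5),'bar near':((158,331),(168,266),40.5),
'cov farL':((126,112),(36,215),10),'cov nearL':((96,430),(135,390),10),'cov nearR':((217,440),(281,366),10),'cov farR':((246,121),None,10),'blk farR':((749,75),None,30),
'capfar':((182,141),(106,196),23),'capnear':((155,407),(196,331),23),'sink':((340,66),(235,140),22)}
for k,(a,b,z) in pts.items():
    print(k,np.round(tri(t(*a),T,s(*b),S),1) if b else '',z,np.round(onz(t(*a),T,z),1), np.round(onz(s(*b),S,z),1) if b else '')
E
```

```text
pinfar tip [631.9  10.8  59.4] 59 [632.2  11.1] [632.8  10.1]
pinnear tip [476.2  21.6  55.2] 59 [477.5  24.7] [468.5  25.3]
blk left far [649.5  51.5  29.5] 30 [651.7  55.9] [647.1  49.9]
blk near left [455.6  69.4  32.8] 30 [456.   69.7] [460.5  65.6]
blk near right [451.3 -16.7  29.1] 30 [450.3 -18. ] [449.9 -14.4]
relA top [550.9 155.4  31.3] 34 [551.5 157.1] [544.9 157.2]
relB top [464.7 146.4  31.8] 34 [464.9 146.9] [460.6 148.4]
bar far [553.  309.9  36.9] 40.5 [552.7 309.4] [545.7 312.2]
bar near [481.8 314.   34.9] 40.5 [482.1 313.9] [471. 317.]
cov farL [615.1 342.5   9.8] 10 [615.9 344.5] [613.7 341.7]
cov nearL [421.7 352.7   8.3] 10 [422.3 353.8] [418.4 353. ]
cov nearR [418.3 281.6   5.1] 10 [418.5 281. ] [410.5 284.9]
cov farR  10 [612.6 271. ] 
blk farR  30 [646.6 -32.1] 
capfar [597.2 307.5  21.6] 23 [597.1 307.5] [594.2 308.3]
capnear [437.2 316.5  22.3] 23 [437.5 316.8] [435.9 316.7]
sink [646.8 214.2  17.7] 22 [646.  214.2] [637.4 217.6]
```

```bash
cat >> h.py <<'E'
from scipy.spatial.transform import Rotation as Ro
def rows(xyz,yax):  # world TCP target, world angle of tool y (deg)
    s=r.state();q=s['eef_rot'];R=Ro.from_quat([q[1],q[2],q[3],q[0]])
    a=np.radians(yax);y=np.array([np.cos(a),np.sin(a),0]);z=np.array([0,0,-1.]);x=np.cross(y,z)
    Rt=Ro.from_matrix(np.c_[x,y,z])
    print('t',s['time'],'rot',np.round((R.inv()*Rt).as_rotvec(),3),'d',np.round(R.inv().apply(np.array(xyz)-s['tcp_pos']),1))
E
python3 - <<'E'
from h import *
rows([530,90,300],86)
c=r.calibration("wrist");M=np.array(c['camera_from_world']);print(-M[:3,:3].T@M[:3,3],M[:3,:3].round(2),c['fx'])
E
```

```text
t 0.1 rot [-0.002 -0.    -0.179] d [-491.5 -431.8  -60.7]
[ 81.08892005 649.81499753 372.53565745] [[ 0.25  0.97 -0.  ]
 [ 0.92 -0.23  0.32]
 [ 0.31 -0.08 -0.95]] 420.6963973907908
```

The manual's scale: shifts go in units of 25 mm and turns go in units of 0.1 rad. Converting my numbers, -213 mm is -8.52, -80 mm is -3.2, -0.179 rad is -1.79.

```bash
echo '{"motion": [[0, 0, -1, -1.2, -1.04, -0.16, 85], [0, 0, -1.79, -2.44, -2.16, -0.32, 85], [0, 0, -1.79, -3.64, -3.2, -0.44, 85], [0, 0, -1.79, -4.84, -4.28, -0.6, 85], [0, 0, -1.79, -6.08, -5.36, -0.76, 85], [0, 0, -1.79, -7.28, -6.4, -0.88, 85], [0, 0, -1.79, -8.48, -7.48, -1.04, 85], [0, 0, -1.79, -9.68, -8.52, -1.2, 85], [0, 0, -1.79, -10.92, -9.6, -1.36, 85], [0, 0, -1.79, -12.12, -10.68, -1.48, 85], [0, 0, -1.79, -13.32, -11.72, -1.64, 85], [0, 0, -1.79, -14.56, -12.8, -1.8, 85]]}' > m.json && python3 steer.py m.json
python3 -c "
from h import *
rows([530,90,300],86)"
```

```text
time: 1.1
tcp_pos: [434.4, 228.5, 284.3]
eef_rot: [-0.0, 0.035, 0.999, -0.0]
wrist_force: [1.2, 0.5, 0.8]
gripper_width: 85.3
grasp_force: 0.0
t 1.1 rot [-0.    -0.001  0.001] d [-105.  -131.5  -15.8]
```

Converted, -131 mm is -5.24, -105 mm is -4.2.

```bash
echo '{"motion": [[0, 0, 0, -1, -1.24, -0.16, 85], [0, 0, 0, -2, -2.48, -0.32, 85], [0, 0, 0, -3, -3.76, -0.48, 85], [0, 0, 0, -4.2, -5.24, -0.64, 85], [0, 0, 0, -4.2, -5.24, -0.64, 85], [0, 0, 0, -4.2, -5.24, -0.64, 85]]}' > m.json && python3 steer.py m.json
python3 - <<'E'
from h import *
c=r.calibration("wrist");im=r.grab_frame("wrist")
cv2.imwrite("pics/w1.png",im[:,:,::-1])
np.savez("w1.npz",**c);print(r.state()['qvel'].round(3), r.state()['wrist_force'])
E
```

```text
time: 1.6
tcp_pos: [531.1, 87.8, 300.0]
eef_rot: [0.0, 0.039, 0.999, -0.001]
wrist_force: [-0.2, 0.4, -0.7]
gripper_width: 85.4
grasp_force: 0.0
[-0.045 -0.012 -0.058  0.02  -0.013  0.001 -0.002] [-0.74152979  0.73277932 -0.76477377]
```

View pics/w1.png

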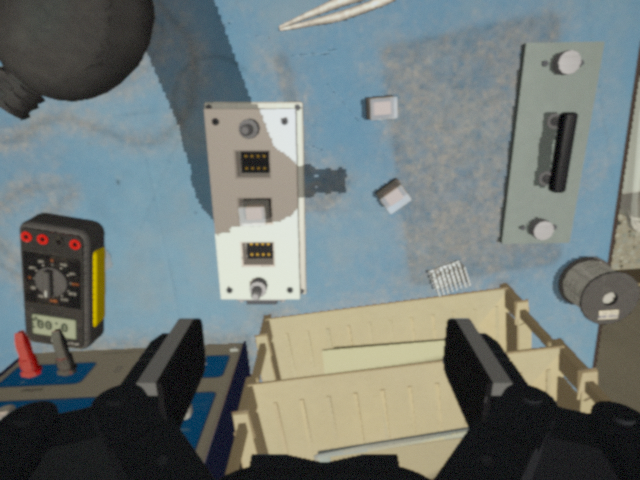

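The wrist view shows the fixture at (255,200), the relays at (382,107) and (393,196), and the cover at (553,143). I'll enlarge the fixture and relays.

Run:
```python
import cv2
a=cv2.imread("pics/w1.png")
b=cv2.resize(a[90:310,195:315],(324,594),interpolation=cv2.INTER_CUBIC)
c=cv2.resize(a[85:225,355:425],(297,594),interpolation=cv2.INTER_CUBIC)
import numpy as np
cv2.imwrite("pics/w1c.png",np.hstack([b,c]))
```

```text
(no output)
```

View pics/w1c.png

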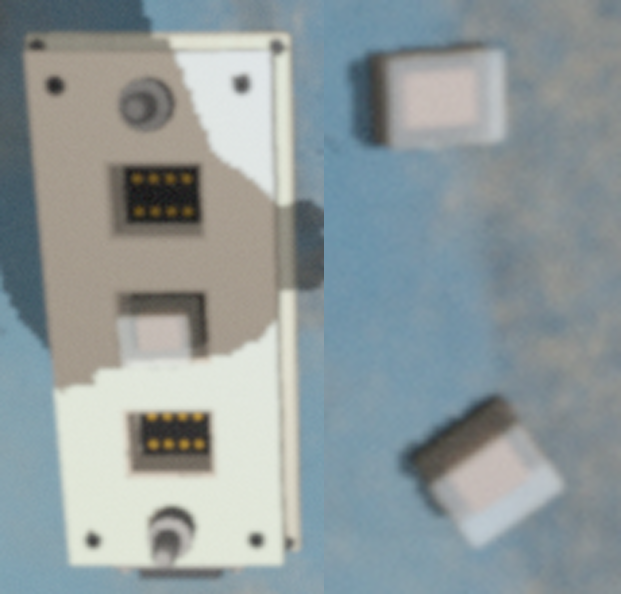

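Run:
```python
from h import *
W=dict(np.load("w1.npz"));T=r.calibration("top")
f=lambda x,y:(195+(x+.5)/2.7-.5,90+(y+.5)/2.7-.5)
g=lambda x,y:(355+(x-324+.5)/4.243-.5,85+(y+.5)/4.243-.5)
t=lambda x,y:(190+(x+.5)/3.3333-.5,165+(y+.5)/3.3333-.5)
o=lambda p,z:np.round(onz(p,W,z),1)
print('blk',[o(f(*p),30) for p in((25,47),(278,47),(69,566),(284,566))])
print('wells',[(o(f(*p),30)) for p in((157,200),(170,442))],'c',o(f(157,330),48))
print('pins collar43',o(f(150,104),43),o(f(174,522),43),'tips',o(f(138,106),59),o(f(163,553),59))
print('A bot',[o(g(*p),0) for p in((410,465),(497,397))],'top',[o(g(*p),34) for p in((480,548),(563,488))])
print('B top',[o(g(*p),34) for p in((387,54),(505,50),(387,146),(505,146))],'bot',[o(g(*p),0) for p in((370,54),(372,144))])
w=lambda x,y:o((x,y),10)
print('cov',w(525,42),w(606,42),w(501,240),w(568,243),'caps',o((568,62),23),o((541,228),23),'bar',o((569,113),40.5),o((558,191),40.5))
print('top-wells',[np.round(onz(t(*p),T,30),1) for p in((657,305),(670,154))], np.round(onz(t(665,226),T,48),1))
# triangulated across top+wrist
for n,a,b in(('A',(432,225),(494,487)),('B',(444,369),(446,99))): print(n,tri(t(*a),T,g(*b),W).round(1))
for n,a,b in(('tipfar',(686,87),(163,553)),('tipnear',(658,353),(138,106)),('wellfar',(670,154),(170,442)),('wellnear',(657,305),(157,200))): print(n,tri(t(*a),T,f(*b),W).round(1))
print('bar',tri(t(170,211),T,(558,191),W).round(1))
```

```text
blk [array([451., -17.]), array([457.7,  68.8]), array([646.3, -32.6]), array([652.8,  52.1])]
wells [array([505.9,  21. ]), array([597.4,  13.9])] c [548.7  18.3]
pins collar43 [472.2  25.2] [624.8  13.9] tips [471.6  24.1] [629.7  11.6]
A bot [array([551.7, 139.5]), array([536.4, 161.4])] top [array([564.6, 151.4]), array([551.8, 170.7])]
B top [array([454.2, 134.5]), array([455.4, 159.6]), array([473.1, 133.7]), array([475.1, 159.1])] bot [array([454.3, 134. ]), array([474.3, 133.6])]
cov [417.3 281.5] [423.1 355.7] [609.4 270.4] [618.3 341.8] caps [438.  315.7] [594.6 305. ] bar [481.3 311.7] [552.5 308.9]
top-wells [array([506.6,  20.9]), array([597.2,  14.7])] [551.9  20. ]
A [550.3 155.5  32.8]
B [464.6 146.4  36.2]
tipfar [634.    9.5  49.8]
tipnear [479.4   2.6 -64.2]
wellfar [597.   14.5  31.3]
wellnear [507.   19.7  22.7]
bar [553.  310.3  38. ]
```

```bash
python3 -c "
from h import *
rows([464.6,146.5,90],87)
print(r.state()['tcp_pos'])"
```

```text
t 1.65 rot [-0.    -0.001 -0.021] d [ 68.7  50.6 209.8]
[529.67606329  91.05458124 299.73621666]
```

```bash
echo '{"motion": [[0, 0, -0.21, 0.48, 0.32, 1.4, 60], [0, 0, -0.21, 0.92, 0.68, 2.8, 60], [0, 0, -0.21, 1.4, 1.04, 4.2, 60], [0, 0, -0.21, 1.84, 1.36, 5.6, 60], [0, 0, -0.21, 2.32, 1.72, 7, 60], [0, 0, -0.21, 2.76, 2.04, 8.4, 60], [0, 0, -0.21, 2.76, 2.04, 8.4, 60], [0, 0, -0.21, 2.76, 2.04, 8.4, 60], [0, 0, -0.21, 2.76, 2.04, 8.4, 60], [0, 0, -0.21, 2.76, 2.04, 8.4, 60]]}' > m.json && python3 steer.py m.json 25
python3 -c "
from h import *
rows([464.6,146.5,24],87)"
```

```text
time: 2.48
tcp_pos: [466.7, 148.2, 92.5]
eef_rot: [0.003, 0.025, 1.0, 0.001]
wrist_force: [-0.2, 0.1, 0.6]
gripper_width: 60.2
grasp_force: 0.0
t 2.4833 rot [0.002 0.005 0.003] d [ 2.3 -1.9 68.5]
```

```bash
echo '{"motion": [[0, 0, 0, 0.04, -0.04, 1, 60], [0, 0, 0, 0.08, -0.06, 2, 60], [0, 0, 0, 0.08, -0.06, 2.72, 60], [0, 0, 0, 0.08, -0.06, 2.72, 60], [0, 0, 0, 0.08, -0.06, 2.72, 60], [0, 0, 0, 0.08, -0.06, 2.72, 60]]}' > m.json && python3 steer.py m.json 25
python3 -c "
from h import *
print(r.state()['qvel'].round(3))
rows([464.6,146.5,24],87)"
```

```text
time: 2.98
tcp_pos: [464.1, 146.6, 24.1]
eef_rot: [0.002, 0.025, 1.0, 0.001]
wrist_force: [0.6, -0.4, -0.6]
gripper_width: 60.3
grasp_force: 0.0
[-0.004 -0.009 -0.003  0.003  0.001 -0.004 -0.001]
t 2.9833 rot [0.001 0.004 0.003] d [-0.5 -0.1  0.1]
```

Converted, -70 mm is -2.8, -35 mm is -1.4.

```bash
echo '{"motion": [[0, 0, 0, -0.02, 0, 0, 20], [0, 0, 0, -0.02, 0, 0, 20], [0, 0, 0, -0.02, 0, 0, 20], [0, 0, 0, -0.02, 0, 0, 20], [0, 0, 0, -0.02, 0, 0, 20], [0, 0, 0, -0.02, 0, 0, 20], [0, 0, 0, -0.02, 0, -1.4, 20], [0, 0, 0, -0.02, 0, -2.8, 20], [0, 0, 0, -0.02, 0, -2.8, 20], [0, 0, 0, -0.02, 0, -2.8, 20], [0, 0, 0, -0.02, 0, -2.8, 20]]}' > m.json && python3 steer.py m.json 25
python3 -c "
from h import *
rows([505.8,21.5,90],85.6)
c=r.calibration('wrist');M=np.array(c['camera_from_world']);print(proj([464.6,146.5,68+34],c),proj([464.6,146.5,68],c))"
```

```text
time: 3.9
tcp_pos: [462.5, 146.4, 92.4]
eef_rot: [0.0, 0.024, 1.0, 0.0]
wrist_force: [-0.7, 0.0, -0.3]
gripper_width: 26.8
grasp_force: 25.3
t 3.9 rot [0.    0.    0.028] d [ -49.3 -122.7    2.4]
[324.23520095 351.90142934] [324.16532938 305.33643959]
```

Converted, -122 mm is -4.88, -92 mm is -3.68, 0.028 rad is 0.28.

```bash
echo '{"motion": [[0, 0, 0.28, -0.52, -1.24, 0, 20], [0, 0, 0.28, -1, -2.48, 0, 20], [0, 0, 0.28, -1.48, -3.68, 0, 20], [0, 0, 0.28, -1.96, -4.88, 0, 20], [0, 0, 0.28, -1.96, -4.88, 0.4, 20], [0, 0, 0.28, -1.96, -4.88, 0.72, 20], [0, 0, 0.28, -1.96, -4.88, 0.72, 20], [0, 0, 0.28, -1.96, -4.88, 0.72, 20], [0, 0, 0.28, -1.96, -4.88, 0.72, 20]]}' > m.json && python3 steer.py m.json 25
python3 - <<'E'
from h import *
rows([505.8,21.5,70],85.6)
c=r.calibration("wrist");im=r.grab_frame("wrist");np.savez("w2.npz",**c)
cv2.imwrite("pics/w2f.png",im[:,:,::-1])
rows([505.8,21.5,70],85.6)
for p in([505.8,21.5,30],[551.7,18,48],[505.8,21.5,46]):print(proj(p,c))
a=im[200:460,180:460,::-1];cv2.imwrite("pics/w2.png",cv2.resize(a,None,fx=2.3,fy=2.3,interpolation=cv2.INTER_CUBIC))
E
```

```text
time: 4.65
tcp_pos: [505.1, 23.9, 73.9]
eef_rot: [-0.001, 0.037, 0.999, 0.0]
wrist_force: [-0.4, -0.2, -0.4]
gripper_width: 27.0
grasp_force: 25.3
t 4.65 rot [ 0.001 -0.002  0.003] d [-0.9 -2.4  3.9]
t 4.7 rot [ 0.001 -0.001  0.003] d [-0.5 -2.2  4.2]
[318.61616916 283.29750847]
[318.32517066 391.70495347]
[318.19635168 299.02423103]
```

View pics/w2.png

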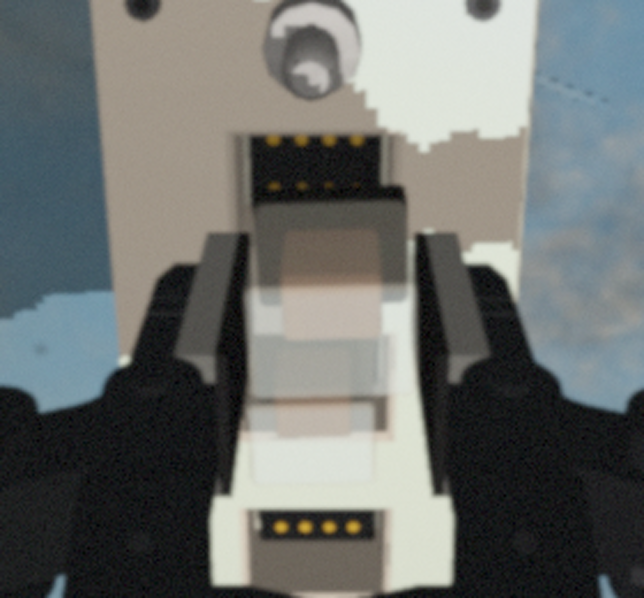

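Run:
```python
from h import *
c=dict(np.load("w2.npz"))
f=lambda x,y:(180+(x+.5)/2.3-.5,200+(y+.5)/2.3-.5)
for n,p,z in(('well front L',(233,133),30),('wfR',(397,133),30),('foot L',(252,204),50),('foot R',(405,188),50),('foot M',(320,202),50),('pin collar',(311,47),43),('tip',(309,72),59),('hole3 front L',(250,508),30),('hole3 R',(388,508),30)):
    print(n,onz(f(*p),c,z).round(1))
c1=.9965;s1=-.077
for dx,dy in((-12.5,16),(-12.5,-16)):print('exp',505.8+c1*dx-s1*dy,21.5+s1*dx+c1*dy)
```

```text
well front L [491.8   5.5]
wfR [494.2  37.8]
foot L [498.1  10.2]
foot R [496.9  37.7]
foot M [498.6  22.4]
pin collar [471.6  22.8]
tip [471.2  22.8]
hole3 front L [ 5.83e+02 -3.00e-01]
hole3 R [585.3  30.9]
exp 494.57575 38.4065
exp 492.11175 6.518499999999998
```

```bash
echo '{"motion": [[0, 0, 0.03, 0.02, -0.1, 0.08, 20], [0, 0, 0.03, 0.02, -0.1, 0.16, 20], [0, 0, 0.03, 0.02, -0.1, 0.32, 20], [0, 0, 0.03, 0.02, -0.1, 0.56, 20], [0, 0, 0.03, 0.02, -0.1, 0.88, 20], [0, 0, 0.03, 0.02, -0.1, 0.88, 20], [0, 0, 0.03, 0.02, -0.1, 0.88, 20]]}' > m.json && python3 steer.py m.json 25
python3 -c "
from h import *
rows([504.7,21.1,42],85.6)"
```

```text
time: 5.28
tcp_pos: [504.5, 19.7, 51.5]
eef_rot: [-0.001, 0.04, 0.999, -0.0]
wrist_force: [0.3, -0.2, 0.1]
gripper_width: 26.5
grasp_force: 25.3
t 5.2833 rot [-0.    -0.002 -0.003] d [-0.1  1.4  9.5]
```

```bash
echo '{"motion": [[0, 0, 0, 0, 0.048, 0.08, 20], [0, 0, 0, 0, 0.048, 0.2, 20], [0, 0, 0, 0, 0.048, 0.38, 20], [0, 0, 0, 0, 0.048, 0.38, 20], [0, 0, 0, 0, 0.048, 0.38, 20]]}' > m.json && python3 steer.py m.json 25
python3 -c "
from h import *
rows([504.7,21.1,40],85.6)"
```

```text
time: 5.7
tcp_pos: [505.0, 20.9, 42.5]
eef_rot: [-0.0, 0.04, 0.999, -0.0]
wrist_force: [0.8, -0.4, 0.5]
gripper_width: 26.9
grasp_force: 25.3
t 5.7 rot [-0.    -0.001 -0.003] d [0.3 0.2 2.5]
```

```bash
echo '{"motion": [[0, 0, 0, 0, 0, 0.06, 20], [0, 0, 0, 0, 0, 0.1, 20], [0, 0, 0, 0, 0, 0.1, 20], [0, 0, 0, 0, 0, 0.1, 55], [0, 0, 0, 0, 0, 0.1, 55], [0, 0, 0, 0, 0, 0.1, 55], [0, 0, 0, 0, 0, 0.1, 55], [0, 0, 0, 0, 0, -1.2, 55], [0, 0, 0, 0, 0, -2.8, 55], [0, 0, 0, 0, 0, -2.8, 55], [0, 0, 0, 0, 0, -2.8, 55]]}' > m.json && python3 steer.py m.json 25
python3 -c "
from h import *
im=r.grab_frame('top')
cv2.imwrite('pics/t2.png',im[:,:,::-1])
rows([550.7,155.7,110],124)"
```

```text
time: 6.62
tcp_pos: [506.9, 21.1, 115.0]
eef_rot: [0.003, 0.04, 0.999, 0.0]
wrist_force: [-0.1, -0.1, -1.1]
gripper_width: 54.8
grasp_force: 0.0
t 6.6667 rot [-0.     0.002 -0.673] d [-34.3 137.9   3.6]
```

Converted, 138 mm is 5.52, 103 mm is 4.12, -0.673 rad is -6.73.

```bash
echo '{"motion": [[0, 0, -1.1, -0.36, 1.36, 0, 55], [0, 0, -2.2, -0.68, 2.76, 0, 55], [0, 0, -3.4, -1.04, 4.12, 0, 55], [0, 0, -4.5, -1.36, 5.52, 0, 55], [0, 0, -5.7, -1.36, 5.52, 0, 55], [0, 0, -6.73, -1.36, 5.52, 0.4, 55], [0, 0, -6.73, -1.36, 5.52, 1.2, 55], [0, 0, -6.73, -1.36, 5.52, 1.2, 55], [0, 0, -6.73, -1.36, 5.52, 1.2, 55]]}' > m.json && python3 steer.py m.json 25
python3 - <<'E'
from h import *
im=r.grab_frame('wrist');c=r.calibration('wrist');np.savez('w3.npz',**c)
cv2.imwrite('pics/w3f.png',im[:,:,::-1])
T=cv2.imread('pics/t2.png')[175:285,350:430]
# left: relay A below gripper; right: top view of the fixture
x=[proj([550.7,155.7,z],c) for z in(0,34)];print(x)
a=cv2.resize(im[160:460,160:480,::-1],(480,450),interpolation=cv2.INTER_CUBIC)
b=cv2.resize(T,(320,440),interpolation=cv2.INTER_CUBIC);b=cv2.copyMakeBorder(b,0,10,0,0,cv2.BORDER_CONSTANT)
cv2.imwrite('pics/w3.png',np.hstack([a,b]))
rows([550.7,155.7,24],124)
E
```

```text
time: 7.42
tcp_pos: [548.3, 155.1, 80.7]
eef_rot: [-0.003, -0.292, 0.956, 0.0]
wrist_force: [0.1, -0.5, -0.1]
gripper_width: 54.6
grasp_force: 0.0
[array([323.22530522, 255.26523561]), array([323.17563673, 280.8619639 ])]
t 7.4667 rot [ 0.001 -0.003 -0.001] d [-1.4 -0.6 57.9]
```

View pics/w3.png

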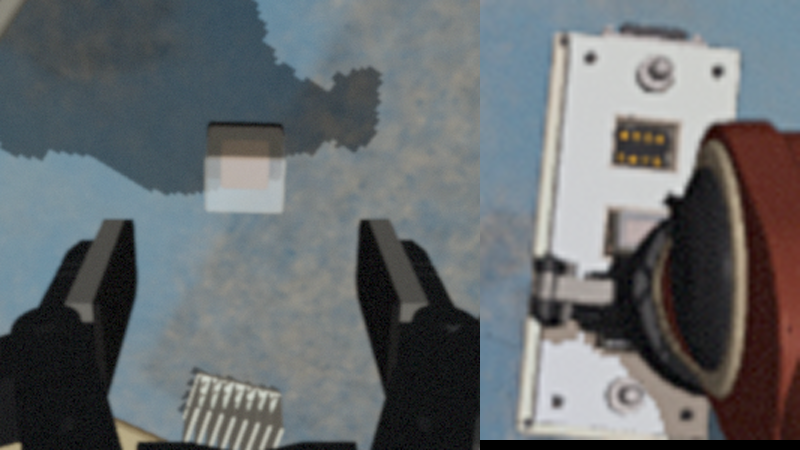

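Run:
```python
from h import *
c=dict(np.load('w3.npz'))
f=lambda x,y:(160+(x+.5)/1.5-.5,160+(y+.5)/1.5-.5)
b=onz(f(245.5,124),c,0);t=onz(f(245.5,213),c,34);print(b,t,(b+t)/2,np.linalg.norm(t-b))
for p,z in(((208,124),0),((283,124),0),((206,213),34),((285,213),34)):print(onz(f(*p),c,z))
```

```text
[544.45463046 151.67553061] [559.75552707 161.98442878] [552.10507876 156.82997969] 18.449683424620957
[552.05605871 140.39025568]
[536.8523882  162.96201405]
[566.83671256 151.46831679]
[552.67350328 172.5017857 ]
```

Converted, 57.5 mm is 2.3, 50 mm is 2.

```bash
echo '{"motion": [[0, 0, 0, -0.1, -0.02, 1, 55], [0, 0, 0, -0.1, -0.02, 2, 55], [0, 0, 0, -0.1, -0.02, 2.3, 55], [0, 0, 0, -0.1, -0.02, 2.3, 55], [0, 0, 0, -0.1, -0.02, 2.3, 55], [0, 0, 0, -0.1, -0.02, 2.3, 55]]}' > m.json && python3 steer.py m.json 25
python3 -c "
from h import *
rows([551.8,156.4,24],124)"
```

```text
time: 7.97
tcp_pos: [553.4, 157.1, 26.7]
eef_rot: [0.001, -0.292, 0.956, 0.0]
wrist_force: [0.8, -0.1, 0.6]
gripper_width: 55.3
grasp_force: 0.0
t 7.9667 rot [-0.001  0.002 -0.   ] d [1.8 0.3 2.7]
```

Converted, 1.5 mm is 0.06, 1.2 mm is 0.048.

```bash
echo '{"motion": [[0, 0, 0, 0.048, 0.008, 0.06, 55], [0, 0, 0, 0.048, 0.008, 0.06, 55], [0, 0, 0, 0.048, 0.008, 0.06, 55], [0, 0, 0, 0.048, 0.008, 0.06, 55]]}' > m.json && python3 steer.py m.json 25
python3 -c "
from h import *
rows([551.8,156.4,24],124)"
```

```text
time: 8.3
tcp_pos: [551.6, 156.3, 24.3]
eef_rot: [0.0, -0.292, 0.956, -0.0]
wrist_force: [0.3, -0.4, 0.0]
gripper_width: 55.0
grasp_force: 0.0
t 8.3 rot [-0.     0.001 -0.   ] d [-0.2 -0.   0.3]
```

Converted, -70 mm is -2.8, -35 mm is -1.4.

```bash
echo '{"motion": [[0, 0, 0, 0, 0, 0, 20], [0, 0, 0, 0, 0, 0, 20], [0, 0, 0, 0, 0, 0, 20], [0, 0, 0, 0, 0, 0, 20], [0, 0, 0, 0, 0, 0, 20], [0, 0, 0, 0, 0, 0, 20], [0, 0, 0, 0, 0, -1.4, 20], [0, 0, 0, 0, 0, -2.8, 20], [0, 0, 0, 0, 0, -2.8, 20], [0, 0, 0, 0, 0, -2.8, 20], [0, 0, 0, 0, 0, -2.8, 20]]}' > m.json && python3 steer.py m.json 25
python3 -c "
from h import *
rows([597.6,14,94],85.6)"
```

```text
time: 9.22
tcp_pos: [550.8, 156.0, 93.4]
eef_rot: [-0.001, -0.292, 0.956, -0.0]
wrist_force: [-0.1, -0.7, -0.6]
gripper_width: 26.6
grasp_force: 25.1
t 9.2167 rot [-0.    -0.001  0.67 ] d [  40.5 -143.9   -0.5]
```

Converted, -144 mm is -5.76, -116 mm is -4.64, 0.67 rad is 6.7.

```bash
echo '{"motion": [[0, 0, 1.1, 0.32, -1.16, 0, 20], [0, 0, 2.3, 0.64, -2.32, 0, 20], [0, 0, 3.5, 0.96, -3.48, 0, 20], [0, 0, 4.6, 1.28, -4.64, 0, 20], [0, 0, 5.7, 1.6, -5.76, 0, 20], [0, 0, 6.7, 1.6, -5.76, 0.24, 20], [0, 0, 6.7, 1.6, -5.76, 0.8, 20], [0, 0, 6.7, 1.6, -5.76, 0.8, 20], [0, 0, 6.7, 1.6, -5.76, 0.8, 20], [0, 0, 6.7, 1.6, -5.76, 0.8, 20]]}' > m.json && python3 steer.py m.json 25
python3 - <<'E'
from h import *
s=r.state();print(s['tcp_pos'],s['qvel'].round(3))
c=r.calibration("wrist");im=r.grab_frame("wrist");np.savez("w4.npz",**c)
cv2.imwrite("pics/w4f.png",im[:,:,::-1])
rows([597.6,14,74],85.6)
a=im[150:410,180:460,::-1];cv2.imwrite("pics/w4.png",cv2.resize(a,None,fx=2.3,fy=2.3,interpolation=cv2.INTER_CUBIC))
E
```

```text
time: 10.05
tcp_pos: [598.1, 15.1, 73.2]
eef_rot: [-0.001, 0.038, 0.999, 0.0]
wrist_force: [1.0, -0.1, 0.5]
gripper_width: 26.5
grasp_force: 25.1
[598.08311871  15.08110478  73.15459199] [-0.    -0.017  0.002 -0.014  0.001 -0.001 -0.001]
t 10.1 rot [ 0.    -0.001  0.001] d [ 0.8 -1.2 -0.3]
```

View pics/w4.png

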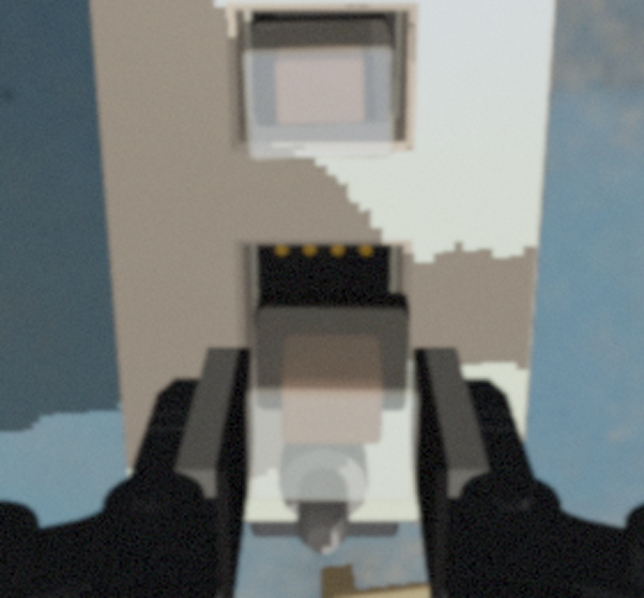

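Run:
```python
from h import *
c=dict(np.load("w4.npz"))
f=lambda x,y:(180+(x+.5)/2.3-.5,150+(y+.5)/2.3-.5)
A=np.array
u=A([.997,-.077])
for n,p,z in(('well front L',(242,243),30),('wfR',(409,243),30),('foot L',(256,298),49.5),('foot R',(407,295),49.5),('relc top back L',(250,157),48),('relc back R',(395,155),48)):
    print(n,onz(f(*p),c,z).round(1))
w=(onz(f(242,243),c,30)+onz(f(409,243),c,30))/2+12.5*u
q=(onz(f(256,298),c,49.5)+onz(f(407,295),c,49.5))/2+10.5*u
print('well',w,'relay',q,'shift',w-q); s=r.state()['tcp_pos']; print(s); rows(np.r_[s[:2]+w-q,52],85.6)
```

```text
well front L [583.5  -1.3]
wfR [586.   31.3]
foot L [586.9   2.5]
foot R [588.3  29.4]
relc top back L [561.2   4. ]
relc back R [562.7  28.7]
well [597.21969681  14.03214118] relay [598.04593134  15.14787145] shift [-0.82623453 -1.11573027]
[598.51318439  15.10430061  73.67930243]
t 10.1 rot [ 0.    -0.001  0.001] d [ 0.7 -1.2 21.7]
```

```bash
echo '{"motion": [[0, 0, 0, 0.028, -0.048, 0.16, 20], [0, 0, 0, 0.028, -0.048, 0.32, 20], [0, 0, 0, 0.028, -0.048, 0.56, 20], [0, 0, 0, 0.028, -0.048, 0.8, 20], [0, 0, 0, 0.028, -0.048, 0.8, 20], [0, 0, 0, 0.028, -0.048, 1.04, 20], [0, 0, 0, 0.028, -0.048, 1.24, 20], [0, 0, 0, 0.028, -0.048, 1.24, 20], [0, 0, 0, 0.028, -0.048, 1.24, 20]]}' > m.json && python3 steer.py m.json 25
python3 -c "
from h import *
rows([597.5,14,40],85.6)"
```

```text
time: 10.85
tcp_pos: [597.6, 13.4, 42.3]
eef_rot: [-0.001, 0.038, 0.999, -0.0]
wrist_force: [-0.2, -0.2, -0.5]
gripper_width: 26.2
grasp_force: 25.1
t 10.85 rot [-0.    -0.001  0.   ] d [0.1 0.6 2.3]
```

Converted, -160 mm is -6.4, -130 mm is -5.2.

```bash
echo '{"motion": [[0, 0, 0, 0, 0.012, 0.08, 20], [0, 0, 0, 0, 0.012, 0.08, 20], [0, 0, 0, 0, 0.012, 0.08, 50], [0, 0, 0, 0, 0.012, 0.08, 50], [0, 0, 0, 0, 0.012, 0.08, 50], [0, 0, 0, 0, 0.012, 0.08, 50], [0, 0, 0, 0, 0, -1.2, 50], [0, 0, 0, 0, 0, -2.8, 50], [0, 0, 0, 0.8, 1.2, -4, 50], [0, 0, 0, 1.6, 2.4, -5.2, 50], [0, 0, 0, 2, 4, -5.6, 50], [0, 0, 0, 2.4, 5.6, -6.4, 50]]}' > m.json && python3 steer.py m.json 25
echo '{"motion": [[0, 0, 0, 0, 0, 0, 40], [0, 0, 0, 0, 0, 0, 40], [0, 0, 0, 0, 0, 0, 40], [0, 0, 0, 0, 0, 0, 40]]}' > m.json && python3 steer.py m.json 25
python3 - <<'E'
from h import *
c=r.calibration("wrist");im=r.grab_frame("wrist");np.savez("w5.npz",**c)
cv2.imwrite("pics/w5f.png",im[:,:,::-1])
a=im[40:420,40:640,::-1]
cv2.imwrite("pics/w5.png",cv2.resize(im[:,:,::-1],(800,600),interpolation=cv2.INTER_CUBIC))
print(r.state()['qvel'].round(3))
rows([517.2,311.7,70],86.6)
E
```

```text
time: 11.85
tcp_pos: [550.0, 145.6, 198.4]
eef_rot: [0.0, 0.039, 0.999, 0.0]
wrist_force: [0.8, 1.0, -0.2]
gripper_width: 50.1
grasp_force: 0.0
time: 12.18
tcp_pos: [551.1, 142.9, 196.3]
eef_rot: [-0.001, 0.04, 0.999, -0.001]
wrist_force: [0.3, -0.3, -0.2]
gripper_width: 39.9
grasp_force: 0.0
[ 0.005  0.001 -0.004 -0.002 -0.004  0.003  0.   ]
t 12.2333 rot [-0.002 -0.001 -0.021] d [ 47.2 166.  126. ]
```

View pics/w5.png

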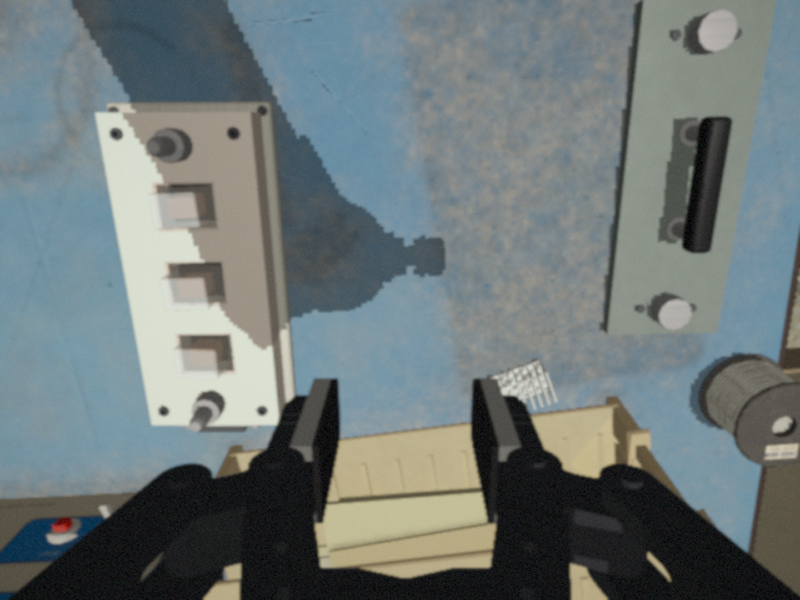

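All three relays sit alike in the wells. The cover caps are at (717,30) and (674,312), and the pin tips at (155,147) and (199,424).

Run:
```python
from h import *
c=dict(np.load("w5.npz"))
f=lambda x,y:((x+.5)/1.25-.5,(y+.5)/1.25-.5)
for n,p,z in(('capnear',(717,30),23),('capfar',(674,312),23),('bar near',(716,118),40.5),('bar far',(699,251),40.5),('cov farL',(607,331),10),('farR',(718,332),10),('tipn',(156,147),59),('tipf',(199,424),59),('coln',(172,146),43),('colf',(207,407),43),('relc chip',(185,286),40)):print(n,onz(f(*p),c,z).round(1))
```

```text
capnear [437.8 316.6]
capfar [595.8 307.1]
bar near [481.5 311.1]
bar far [552.7 309.2]
cov farL [611.1 271. ]
farR [617.5 343.7]
tipn [472.6  24.6]
tipf [630.5  13.8]
coln [472.9  25.8]
colf [628.3  13.2]
relc chip [550.5  14.9]
```

The manual's scale: shifts go in units of 25 mm and turns go in units of 0.1 rad. Converting my numbers, 70 mm is 2.8, 166 mm is 6.64, -0.021 rad is -0.21.

```bash
echo '{"motion": [[0, 0, -0.21, 0.4, 1.4, 0.4, 40], [0, 0, -0.21, 0.8, 2.8, 1.2, 40], [0, 0, -0.21, 1.2, 4.2, 2.2, 40], [0, 0, -0.21, 1.6, 5.6, 3.4, 40], [0, 0, -0.21, 1.9, 6.64, 4.4, 40], [0, 0, -0.21, 1.9, 6.64, 5.04, 40], [0, 0, -0.21, 1.9, 6.64, 5.04, 40], [0, 0, -0.21, 1.9, 6.64, 5.04, 40], [0, 0, -0.21, 1.9, 6.64, 5.04, 40], [0, 0, -0.21, 1.9, 6.64, 5.04, 40]]}' > m.json && python3 steer.py m.json 25
python3 -c "
from h import *
rows([516.9,312,23],86.6)"
```

```text
time: 13.07
tcp_pos: [518.7, 312.0, 72.6]
eef_rot: [0.002, 0.03, 1.0, 0.0]
wrist_force: [0.4, 0.5, -0.6]
gripper_width: 39.8
grasp_force: 0.0
t 13.0667 rot [ 0.     0.003 -0.001] d [ 2.  -0.2 49.6]
```

Converted, 48 mm is 1.92, 38 mm is 1.52.

```bash
echo '{"motion": [[0, 0, 0, 0.048, -0.008, 0.8, 40], [0, 0, 0, 0.048, -0.008, 1.52, 40], [0, 0, 0, 0.048, -0.008, 1.92, 40], [0, 0, 0, 0.048, -0.008, 1.92, 40], [0, 0, 0, 0.048, -0.008, 1.92, 40], [0, 0, 0, 0.048, -0.008, 1.92, 40], [0, 0, 0, 0.048, -0.008, 1.92, 40]]}' > m.json && python3 steer.py m.json 25
python3 -c "
from h import *
rows([516.9,312,23],86.6);print(r.state()['wrist_force'])"
```

```text
time: 13.65
tcp_pos: [516.2, 314.3, 24.3]
eef_rot: [0.001, 0.028, 1.0, 0.001]
wrist_force: [-0.2, 0.7, 0.5]
gripper_width: 39.9
grasp_force: 0.0
t 13.65 rot [0.001 0.002 0.003] d [-0.8 -2.3  1.3]
[-0.16610531  0.69608312  0.54874766]
```

Converted, -1.5 mm is -0.06, 1 mm is 0.04.

```bash
echo '{"motion": [[0, 0, 0, -0.02, -0.06, 0.04, 40], [0, 0, 0, -0.02, -0.06, 0.04, 40], [0, 0, 0, -0.02, -0.06, 0.04, 0], [0, 0, 0, -0.02, -0.06, 0.04, 0], [0, 0, 0, -0.02, -0.06, 0.04, 0], [0, 0, 0, -0.02, -0.06, 0.04, 0], [0, 0, 0, -0.02, -0.06, 0.04, 0], [0, 0, 0, -0.02, -0.06, 0.04, 0], [0, 0, 0, -0.02, -0.06, 0.04, 0], [0, 0, 0, -0.02, -0.06, 0.04, 0]]}' > m.json && python3 steer.py m.json 90
python3 -c "
from h import *
rows([516.9,312,23],86.6);print(r.state()['wrist_force'],r.state()['qvel'].round(3))"
```

```text
time: 14.48
tcp_pos: [515.7, 312.6, 22.3]
eef_rot: [0.0, 0.028, 1.0, 0.0]
wrist_force: [-0.8, -0.9, 4.7]
gripper_width: 11.2
grasp_force: 88.2
t 14.4833 rot [0.    0.    0.004] d [-1.2 -0.5 -0.7]
[-0.76310317 -0.94797421  4.70580579] [ 0.    -0.     0.002 -0.    -0.001  0.001  0.001]
```

```bash
echo '{"motion": [[0, 0, 0, 0, 0, -0.4, 0], [0, 0, 0, 0, 0, -1.2, 0], [0, 0, 0, 0, 0, -2.4, 0], [0, 0, 0, 0, 0, -3.4, 0], [0, 0, 0, 0, 0, -3.4, 0], [0, 0, 0, 0, 0, -3.4, 0], [0, 0, 0, 0, 0, -3.4, 0], [0, 0, 0, 0, 0, -3.4, 0]]}' > m.json && python3 steer.py m.json 90
python3 - <<'E'
from h import *
c=r.calibration("wrist");s=r.state();im=r.grab_frame("wrist");np.savez("w6.npz",**c)
cv2.imwrite("pics/w6f.png",im[:,:,::-1])
print(s['tcp_pos'],s['wrist_force'],s['moment'],s['gripper_width'])
z=s['tcp_pos'][2]-22.3+23
for d in(-80,80):
    p=proj([s['tcp_pos'][0]+1.2+d,s['tcp_pos'][1]-.5-.06*d,z],c);print('exp cap',p)
    x,y=map(int,p);
    if 40<y<440:
        g=cv2.cvtColor(im[max(0,y-60):y+60,x-60:x+60],cv2.COLOR_RGB2GRAY)
        q=cv2.HoughCircles(g,cv2.HOUGH_GRADIENT,1,30,param1=100,param2=15,minRadius=12,maxRadius=35)
        print(None if q is None else q[0][:3]+[x-60,max(0,y-60),0])
rows([551.4-1.2,18.2+.6,95],85.7)
E
```

```text
time: 15.15
tcp_pos: [514.1, 311.6, 104.8]
eef_rot: [-0.002, 0.028, 1.0, -0.001]
wrist_force: [-0.7, 0.1, -3.4]
gripper_width: 11.7
grasp_force: 88.0
[514.13071502 311.58054931 104.84228097] [-0.74625949  0.14760432 -3.36573563] [0.00371251 0.00330462 0.00600884] 11.732487228788278
exp cap [323.45394012 104.65568596]
[[321.5        107.5         34.40000153]]
exp cap [321.83977385 501.41289074]
t 15.2 rot [-0.003 -0.004  0.019] d [ -52.2 -290.4   10.5]
```

Run:
```python
from h import *
T=r.calibration("top");c=dict(np.load("w5.npz"))
t=lambda x,y:(190+x/3.3333,165+y/3.3333)
for z in(20,60,100):print(z,onz(t(235,40),T,z),onz(t(690,24),T,z),onz((490,320),c,z),onz((184,360),c,z))
print(tri(t(235,38),T,(612/1.25,400/1.25),c),tri(t(690,24),T,(237/1.25,448/1.25),c))
```

```text
20 [659.65714607 277.72425563] [678.35444181   1.36443378] [656.95130952 273.09003471] [675.61548483  11.582758  ]
60 [650.60988393 272.67226579] [668.46057528   8.82588142] [632.8950921  257.20139853] [649.15663864  29.3578062 ]
100 [641.56262179 267.62027595] [658.56670874  16.28732907] [608.83887468 241.31276234] [622.69779245  47.13285439]
[664.48097591 278.81168071   6.42705843] [687.32249184   1.35996189  -4.61638538]
```

```bash
echo '{"motion": [[0, 0, 0, -0.04, -0.8, 0, 0], [0, 0, 0, -0.12, -2.2, 0, 0], [0, 0, 0, -0.2, -3.6, 0, 0], [0, 0, 0.1, -0.32, -5, 0, 0], [0, 0, 0.2, -0.48, -6.4, 0, 0], [0, 0, 0.2, -0.68, -7.8, 0, 0], [0, 0, 0.2, -1, -9.12, 0, 0], [0, 0, 0.2, -1.4, -10.32, 0.08, 0], [0, 0, 0.2, -1.8, -11.2, 0.16, 0], [0, 0, 0.2, -2.08, -11.6, 0.24, 0], [0, 0, 0.2, -2.08, -11.6, 0.24, 0], [0, 0, 0.2, -2.08, -11.6, 0.24, 0]]}' > m.json && python3 steer.py m.json 90
echo '{"motion": [[0, 0, 0, 0, 0, 0, 0], [0, 0, 0, 0, 0, 0, 0], [0, 0, 0, 0, 0, 0, 0], [0, 0, 0, 0, 0, 0, 0]]}' > m.json && python3 steer.py m.json 90
python3 -c "
from h import *
rows([550.2,18.8,82],85.7);print(r.state()['qvel'].round(3))"
```

```text
time: 16.2
tcp_pos: [551.0, 20.9, 100.0]
eef_rot: [-0.001, 0.038, 0.999, 0.001]
wrist_force: [-1.2, 0.2, -3.7]
gripper_width: 11.3
grasp_force: 88.1
time: 16.53
tcp_pos: [551.1, 21.5, 101.0]
eef_rot: [-0.0, 0.037, 0.999, 0.0]
wrist_force: [-0.5, -0.7, -3.1]
gripper_width: 11.1
grasp_force: 88.1
t 16.5333 rot [ 0.001 -0.     0.002] d [ 0.7 -2.8 19. ]
[ 0.01   0.     0.009 -0.002  0.002 -0.002  0.001]
```

```bash
echo '{"motion": [[0, 0, 0.02, 0.028, -0.1, 0.24, 0], [0, 0, 0.02, 0.028, -0.1, 0.48, 0], [0, 0, 0.02, 0.028, -0.1, 0.64, 0], [0, 0, 0.02, 0.028, -0.1, 0.76, 0], [0, 0, 0.02, 0.028, -0.1, 0.84, 0], [0, 0, 0.02, 0.028, -0.1, 0.84, 0], [0, 0, 0.02, 0.028, -0.1, 0.84, 0], [0, 0, 0.02, 0.028, -0.1, 0.84, 0]]}' > m.json && python3 steer.py m.json 90
python3 -c "
from h import *
rows([550.2,18.8,75],85.7);s=r.state();print(s['wrist_force'],s['moment'].round(2),s['tcp_pos'])"
```

```text
time: 17.2
tcp_pos: [550.7, 17.6, 80.1]
eef_rot: [0.0, 0.039, 0.999, 0.0]
wrist_force: [0.0, -0.5, -3.1]
gripper_width: 11.3
grasp_force: 88.1
t 17.2 rot [ 0.     0.    -0.003] d [0.6 1.2 5.1]
[ 0.01047938 -0.5405387  -3.07507355] [-0.01  0.02  0.05] [550.71751351  17.60371262  80.0640039 ]
```

Converted, 3 mm is 0.12, 1 mm is 0.04.

```bash
echo '{"motion": [[0, 0, 0, 0.016, 0.028, 0.04, 0], [0, 0, 0, 0.016, 0.028, 0.08, 0], [0, 0, 0, 0.016, 0.028, 0.12, 0], [0, 0, 0, 0.016, 0.028, 0.12, 0], [0, 0, 0, 0.016, 0.028, 0.12, 0], [0, 0, 0, 0.016, 0.028, 0.12, 0]]}' > m.json && python3 steer.py m.json 90
python3 -c "
from h import *
rows([550.2,18.8,75],85.7);s=r.state();print(s['wrist_force'],s['moment'].round(2),s['tcp_pos'])"
```

```text
time: 17.7
tcp_pos: [550.1, 18.2, 76.9]
eef_rot: [-0.0, 0.039, 0.999, -0.0]
wrist_force: [-1.4, -0.2, -3.0]
gripper_width: 11.6
grasp_force: 88.2
t 17.7 rot [-0.    -0.    -0.003] d [-0.   0.6  1.9]
[-1.35948069 -0.19692151 -3.02594612] [-0.08  0.    0.01] [550.13128968  18.15909061  76.91014468]
```

```bash
echo '{"motion": [[0, 0, 0, 0, 0, 0.04, 0], [0, 0, 0, 0, 0, 0.08, 0], [0, 0, 0, 0, 0, 0.12, 0], [0, 0, 0, 0, 0, 0.16, 0], [0, 0, 0, 0, 0, 0.18, 0], [0, 0, 0, 0, 0, 0.18, 0], [0, 0, 0, 0, 0, 0.18, 0]]}' > m.json && python3 steer.py m.json 90
python3 -c "
from h import *
rows([550.2,18.8,66],85.7);s=r.state();print(s['wrist_force'],s['moment'].round(2),s['tcp_pos'])"
```

```text
time: 18.28
tcp_pos: [550.1, 18.2, 72.3]
eef_rot: [-0.0, 0.039, 0.999, -0.0]
wrist_force: [-1.3, -1.4, -3.7]
gripper_width: 11.6
grasp_force: 88.1
t 18.2833 rot [-0.    -0.    -0.003] d [-0.1  0.6  6.3]
[-1.28194271 -1.39468682 -3.67411946] [-0.2   0.06  0.1 ] [550.09731117  18.17245375  72.34763103]
```

Converted, 7 mm is 0.28, 6 mm is 0.24.

```bash
echo '{"motion": [[0, 0, 0, 0, 0, 0.04, 0], [0, 0, 0, 0, 0, 0.08, 0], [0, 0, 0, 0, 0, 0.12, 0], [0, 0, 0, 0, 0, 0.16, 0], [0, 0, 0, 0, 0, 0.2, 0], [0, 0, 0, 0, 0, 0.24, 0], [0, 0, 0, 0, 0, 0.28, 0], [0, 0, 0, 0, 0, 0.28, 0], [0, 0, 0, 0, 0, 0.28, 0]]}' > m.json && python3 steer.py m.json 120
python3 -c "
from h import *
s=r.state();print(s['wrist_force'],s['moment'].round(2),s['tcp_pos'],s['grasp_force'])"
```

```text
time: 19.03
tcp_pos: [550.3, 18.2, 66.1]
eef_rot: [0.0, 0.039, 0.999, -0.0]
wrist_force: [-1.2, -1.5, 6.4]
gripper_width: 10.8
grasp_force: 119.7
[-1.21547839 -1.45843641  6.40137397] [-0.29  0.48  0.09] [550.29764589  18.20381307  66.13289638] 119.68497633934021
```

```bash
echo '{"motion": [[0, 0, 0, 0, 0, 0.028, 0], [0, 0, 0, 0, 0, 0.056, 0], [0, 0, 0, 0, 0, 0.08, 0], [0, 0, 0, 0, 0, 0.1, 0], [0, 0, 0, 0, 0, 0.1, 0], [0, 0, 0, 0, 0, 0.1, 0]]}' > m.json && python3 steer.py m.json 120
python3 -c "
from h import *
s=r.state();print(s['wrist_force'],s['moment'].round(2),s['tcp_pos'],s['grasp_force'])"
```

```text
time: 19.53
tcp_pos: [550.3, 18.2, 65.2]
eef_rot: [0.0, 0.039, 0.999, -0.0]
wrist_force: [-4.7, -1.1, 15.3]
gripper_width: 10.7
grasp_force: 121.3
[-4.68338388 -1.12012323 15.30995688] [-0.32  1.01  0.1 ] [550.31175494  18.20940885  65.22699582] 121.27510070800781
```

Converted, 3 mm is 0.12, 2 mm is 0.08.

```bash
echo '{"motion": [[0, 0, 0, 0, 0, 0.04, 0], [0, 0, 0, 0, 0, 0.08, 0], [0, 0, 0, 0, 0, 0.12, 0], [0, 0, 0, 0, 0, 0.12, 0], [0, 0, 0, 0, 0, 0.12, 0], [0, 0, 0, 0, 0, 0.12, 0]]}' > m.json && python3 steer.py m.json 120
python3 -c "
from h import *
s=r.state();print(s['wrist_force'],s['moment'].round(2),s['tcp_pos'],s['eef_rot'],s['grasp_force'])
rows([550.2,18.8,66],85.7)"
```

```text
time: 20.03
tcp_pos: [550.4, 18.3, 65.1]
eef_rot: [0.001, 0.039, 0.999, 0.0]
wrist_force: [-10.5, -1.1, 34.3]
gripper_width: 10.5
grasp_force: 124.0
[-10.46260051  -1.09256012  34.31925402] [-0.33  2.08  0.09] [550.3637984   18.26637223  65.08966583] [9.22518888e-04 3.89343086e-02 9.99241346e-01 4.35854285e-05] 124.00821447372437
t 20.0333 rot [ 0.     0.002 -0.003] d [ 0.2  0.5 -0.9]
```

Converted, -0.5 mm is -0.02, 0.5 mm is 0.02.

```bash
echo '{"motion": [[0, 0, 0, 0.02, 0, -0.02, 0], [0, 0, 0, 0.02, 0, -0.02, 0], [0, 0, 0, 0.02, 0, -0.02, 0], [0, 0, 0, 0.02, 0, -0.02, 0]]}' > m.json && python3 steer.py m.json 120
python3 - <<'E'
from h import *
s=r.state();print(s['wrist_force'],s['moment'].round(2),s['tcp_pos'])
im=cv2.cvtColor(r.grab_frame("wrist"),cv2.COLOR_RGB2GRAY);o=cv2.imread("pics/w6f.png",0)
cv2.imwrite("pics/w7f.png",im)
for n,(x,y,h,w) in {'cap':(280,65,85,85),'grip':(285,200,60,80)}.items():
    t=o[y:y+h,x:x+w];R=cv2.matchTemplate(im[y-20:y+h+20,x-20:x+w+20],t,cv2.TM_CCOEFF_NORMED);_,m,_,l=cv2.minMaxLoc(R)
    i,j=l[1],l[0];g=lambda a,b,c:(a-c)/(2*(a-2*b+c))
    print(n,m,j-20+g(R[i,j-1],R[i,j],R[i,j+1]),i-20+g(R[i-1,j],R[i,j],R[i+1,j]))
c=r.calibration("wrist");a,b=[s['tcp_pos']+np.array([-78,5.5,z]) for z in(1,2)];print('1mm up ->',proj(b,c)-proj(a,c))
E
```

```text
time: 20.37
tcp_pos: [550.3, 18.3, 65.1]
eef_rot: [0.001, 0.039, 0.999, 0.0]
wrist_force: [-9.1, -2.1, 31.6]
gripper_width: 11.0
grasp_force: 123.0
[-9.06957077 -2.14706109 31.58413895] [-0.34  1.79  0.07] [550.32179398  18.25487269  65.11103447]
cap 0.968319296836853 -0.8814849 -0.043969505
grip 0.9357267618179321 0.95264566 0.12377719
1mm up -> [-0.01521247  0.09259925]
```

```bash
python3 -c "
from plant import r
print(r.sign_off())"
```

```text
the job is handed in; nothing more can be done
None
```

Both loose relays are in their wells, and I handed the job in at about 20 s with the cover on the pins and held down with about 32 N. The height stopped hard at the collars (65.1 mm at the tool, about 43 mm under the cover), but I had no contact reading to confirm all three springs directly.

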